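Ready the study for a video call

TASK

Make the study ready for a video call using the switches on the desk: with a light fingertip touch, first press the ridged end of the long rocker switch right down to close the window shutters, then press the round key of the round switch fully down and let it spring back up, to turn on the lamp. Press gently, do not pick up or push any switch about, do not touch the square fan switch at all, and leave the bell, mug, paperweight and book where they are; finish with the hand clear.

Things in the scene. Friction and masses are not known exactly. Their poses are not given: they have to be found in the camera images.
- shutter_switch: long rocker switch of the shutters: a loose, black oblong housing 120 x 60 mm, 26 mm high, about 0.5 kg, rubber footed, standing on the desk. Origin: centre of its underside; x along its length, y across, z up. The rocker's ridged end lies towards -x. It may be turned to any yaw
- shutter_rocker (a joint): tilt of the grey plastic rocker plate (84 x 36 x 6 mm, pivoting across the housing 36 mm above the desk, over the housing's centre) in rad: 0 = ridged end raised (off); it starts between 0 and 0.06, 0.32 = ridged end down on its stop (on). It stays where it is left; about 2.5 N at the ridge moves it
- shutter_ridge (a point): middle of the top of the black rubber cross ridge (6 mm wide, 34 mm long, standing 5 mm above the rocker plate) near the raised end of the rocker, 32 to 35 mm from the pivot; moves with the rocker. 49 mm above the desk when raised, 38.5 mm when fully down
- lamp_switch: round lamp switch: a loose, black round housing 84 mm across, 26 mm high, about 0.4 kg, rubber footed, standing on the desk. Origin: centre of its underside, z up
- lamp_key (a joint): travel of the round key in m: 0 = up, 0.006 = fully down; spring return, 2.4 N to start and 6 N fully down
- lamp_key_top (a point): centre of the top of the round grey plastic key (36 mm across, over the middle of the round housing, top 38 mm above the desk when up); moves with the key
- fan_switch: square fan switch, not to be touched: a loose, black square housing 80 x 80 mm, 26 mm high, with a square grey plastic key 34 x 34 mm in its middle whose top is 38 mm above the desk. Origin: centre of its underside
- fan_key (a joint): travel of the square key in m: 0 = up, 0.006 = down; must stay up
- bell: brass hand bell, loose, 68 mm across at the mouth, 103 mm tall, upright; origin at the centre of its underside. Leave alone
- mug: white mug, loose, 76 mm across, 85 mm tall, handle to its +y; origin at the centre of its underside. Leave alone
- paperweight: green glass dome paperweight, loose, 72 mm across, 43 mm high; origin at the centre of its underside. Leave alone
- book: closed red book lying flat, loose, 110 x 170 mm, 30 mm thick; origin at the centre of its underside. Leave alone
Mind the look-alikes: they are no part of the job. Leave any blue or purple look-alike of the shutter_switch alone.

How it is judged:
On the way, in this order (a step that is already met when the one before it is completed fails the run):
1. the ridged end of the shutter rocker is pressed down by the fingers (value of joint shutter_rocker above 0.27 rad and contact force between the fingers and shutter_switch above 0.3 N), for 0.05 s.
2. the fingers press the round lamp key down (value of joint lamp_key above 0.0045 m and contact force between the fingers and lamp_switch above 0.3 N), for 0.05 s.
3. the lamp key is let up again (value of joint lamp_key below 0.0015 m), for 0.2 s.
At the end, for the whole second after the job is handed in: The rocker's ridged end is down (tilt over 0.26 of 0.32 rad), lamp key and fan key are up (within 1.5 mm); all three switches stand flat on the desk within 20 mm of where they were, and bell, mug, paperweight and book stand within 15 mm of where they were (value of joint shutter_rocker above 0.26 rad and value of joint each of lamp_key, fan_key below 0.0015 m and height (world z) of each of shutter_switch, lamp_switch, fan_switch below 0.006 m and distance of each of shutter_switch, lamp_switch, fan_switch from where it was at the start of the episode below 0.02 m and angle between each of shutter_switch, lamp_switch, fan_switch's own z axis and vertical below 0.1 rad and linear speed of each of shutter_switch, lamp_switch, fan_switch below 0.02 m/s and distance of each of bell, mug, paperweight, book from where it was at the start of the episode below 0.015 m and angle between each of bell, mug, paperweight, book's own z axis and vertical below 0.15 rad); the robot touches nothing.
It fails at once if the lamp key is pressed before the shutter rocker is down (value of joint lamp_key above 0.003 m and value of joint shutter_rocker below 0.2 rad).
It fails at once if the fan switch is touched (contact force between any of the arm, the fingers and fan_switch above 0.5 N or value of joint fan_key above 0.003 m).
It fails at once if a switch is pressed hard (over 35 N) (contact force between the fingers and shutter_switch above 35 N or contact force between the fingers and lamp_switch above 35 N).
It fails at once if a switch is lifted, tipped or pushed away (over 8 mm up, 0.15 rad, 20 mm) (height (world z) of any of shutter_switch, lamp_switch, fan_switch above 0.008 m or angle between any of shutter_switch, lamp_switch, fan_switch's own z axis and vertical above 0.15 rad or distance of any of shutter_switch, lamp_switch, fan_switch from where it was at the start of the episode above 0.02 m).
It fails at once if bell, mug, paperweight or book is moved over 15 mm or tipped (distance of any of bell, mug, paperweight, book from where it was at the start of the episode above 0.015 m or angle between any of bell, mug, paperweight, book's own z axis and vertical above 0.3 rad).
It also fails if it takes over 45 s, if anything falls off the work surface, if the arm or the gripper's body presses on something with over 40 N, if the wrist force passes 120 N, or if a joint passes its speed limit or range.

ROBOT

A 7-joint arm with a two-finger parallel gripper is mounted at the origin on the work surface. World frame = base frame: x ahead of the robot, y to its left, z up, the work surface at z = 0. Lengths are in m, angles in rad, forces in N, time in s.
With the tool pointing down it reaches from about 0.425 to 0.925 m from the base axis. Payload 6.8 kg.
Tool frame: the origin (TCP) lies at the very end of the fingers, on their centre line; the grasp point (between the pads) lies 19 mm behind it (r.tcp_to_grasp is the distance from the TCP to the grasp point, in m); z points along the fingers, y is the line along which they close (so a half turn about z gives the same grasp; the last joint's range is limited). The gripper opens to 85 mm and grips with 20 to 120 N. Pads are 22 mm wide; open, the fingers measure 114 mm over their backs; the gripper's body (76 mm by 85 mm) begins 54 mm behind the grasp point. The pads swing forward as they close: fully open they stand 13 mm farther back than shut.
Start: joints at [-1.456, 0.477, 0.022, 1.555, -0.011, 1.109, -0.083], TCP at [0.149, 0.658, 0.231] pointing down, gripper open.
Joint ranges: [-2.96, 2.96], [-0.34, 2.1], [-1.41, 1.46], [0.24, 2.44], [-1.37, 4.51], [0.17, 1.92], [-2.96, 2.96]. Speed limits (rad/s): [2.39, 2.39, 3.14, 3.14, 3.14, 3.14, 3.14].

INTERFACE

Orientations are given as a rotation vector (axis times angle).
In Python, from bench import r gives the robot as it stands.
- The arm moves only by the tool step_arm, never from a script. Its argument "moves" is a list of rows, each a list of 7 numbers: the shift along the tool's x, y, z in mm, then the turn, a rotation vector about the tool's x, y, z in rad, then the finger opening in mm, from 0 to 85.4. A call has 1 to 8 rows; each row is the pose to reach, as a shift and turn from the pose commanded when the call began, along the tool's axes at that moment; what a row does not reach only later rows make up. A row lasts 1/10 s, in which the tool goes at most 50 mm and 8.59 degrees, less where a joint would pass 70% of its speed; a pose out of reach is approached as far as the arm can. A call with a gripper value outside its range is refused whole. The fingers move at their own pace and stop on an object; "grip_force" is the grip in N (left out, the last holds). Time passes only in rows, so rows that repeat a pose let the fingers close. It gives the time, the measured TCP pose, the force, the opening and the grip force at its end, in the units of the state.
- r.get_obs(): the state, without advancing time (a new reading comes with each control period).
- r.grab_frame(name): name is "scene" or "top"; returns a dict with "image" (480x640x3 uint8, red, green, blue), "depth" (480x640 float32, m along the optical axis (not along the pixel's ray), 0 where there is no reading), "mtx" (3x3 intrinsics, pixels), "k1" (the pictures are not rectified: a ray, as slopes to the right and down, at radius r is drawn at 1 + k1 r^2 times it, then the intrinsics apply), "rvec" (rotation vector, rad) and "tvec" (3), from world to camera coordinates, as OpenCV has them. Camera axes: x right, y down, z forward; pixel columns grow to the right and rows downward; lengths in m; the calibration is good to about 2 mm. A picture is of the moment at which its call begins.
- r.hand_in(): hands the job in; it is judged then, once.
The state is a dict: "clock": time; "joints": joint angles; "qvel": joint speeds; "tau": joint torques, N m; "tcp_pos": TCP position; "orientation": TCP orientation; "contact_force": force on the tool from outside, world axes, zero at the start; "moment": the same for the moment, N m; "grip_width": finger opening in m; "gripper_force": force on a finger pad.
Only numpy, scipy, OpenCV 4.12 (cv2) and the standard library are available. Lean on these libraries where they do the work, as an engineer would, in place of code of your own. Each camera call takes 0.05 s, during which the arm holds its last target. There are 200 camera calls.

## Working session

There is one attempt and no reset: what is moved stays moved. The work goes in short steps, Python scripts to look and compute and a tool call to move; the robot and the scene stay as the last step left them, time stands still between calls to the robot, and variables do not carry over. Pictures are saved under pics/ and viewed, at most 10 in all, crops included, and the job is handed in when it is done.

Besides the shell and the picture viewer there is one more tool, called after "Call:" as name(argument=value, ...), one argument or row to a line, values as JSON. step_arm: Moves the arm, as the interface text tells. Its arguments: {"type":"object","properties":{"moves":{"type":"array","items":{"type":"array","items":{"type":"number"}}},"grip_force":{"type":"number"}},"required":["moves"]}

```bash
mkdir -p pics
cat > h.py <<'E'
import numpy as np, cv2
from scipy.spatial.transform import Rotation as R
def cloud(f):
    K=f['mtx'];d=f['depth'];h,w=d.shape
    v,u=np.mgrid[:h,:w]
    D=np.array([f['k1'],0,0,0],float)
    n=cv2.undistortPoints(np.stack([u.ravel(),v.ravel()],1).astype(np.float64)[:,None],K,D).reshape(h,w,2)
    c=np.dstack([n*d[...,None],d])
    Rm=cv2.Rodrigues(np.array(f['rvec'],float))[0]
    return (c-np.ravel(f['tvec']))@Rm
E
python3 - <<'E'
from bench import r
from h import *
for n in('top','scene'):
    f=r.grab_frame(n); cv2.imwrite(f'pics/{n}0.png',f['image'][...,::-1]); np.savez(f'{n}0.npz',P=cloud(f),d=f['depth'],im=f['image'])
    print(n,f['mtx'].tolist(),f['k1'],f['rvec'],f['tvec'])
o=r.get_obs();print(o['tcp_pos'],o['orientation'],R.from_rotvec(o['orientation']).as_matrix().round(3).tolist())
E
```

```text
top [[544.1459677422777, 0.0, 320.80237507231317], [0.0, 544.1459677422777, 239.04554945777838], [0.0, 0.0, 1.0]] -0.04001234129004128 [ 2.18907326 -2.19677031  0.05506992] [0.07819602 0.56173951 0.94505174]
scene [[469.99988991161786, 0.0, 324.2810265587914], [0.0, 469.99988991161786, 243.99469901457562], [0.0, 0.0, 1.0]] 0.009705319370952509 [ 2.32786957  0.91897715 -0.31322492] [-0.42167736 -0.22097213  0.99558289]
[0.14904424 0.65779158 0.23041303] [-3.49162722e-01 -3.12206727e+00  2.63078726e-03] [[-0.975, 0.221, -0.0], [0.221, 0.975, -0.002], [-0.0, -0.002, -1.0]]
```

View pics/top0.png

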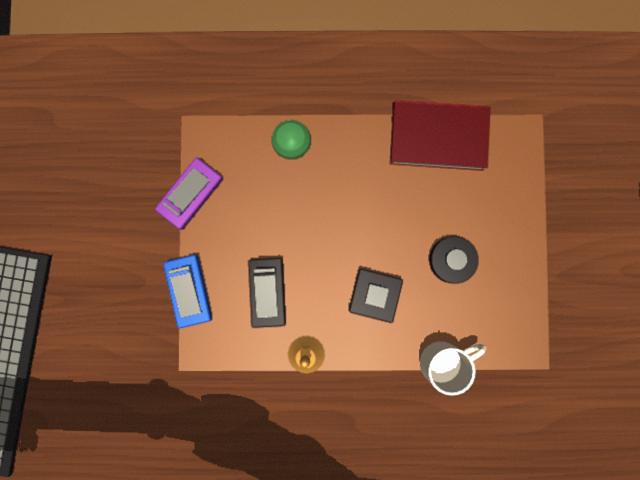

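View pics/scene0.png

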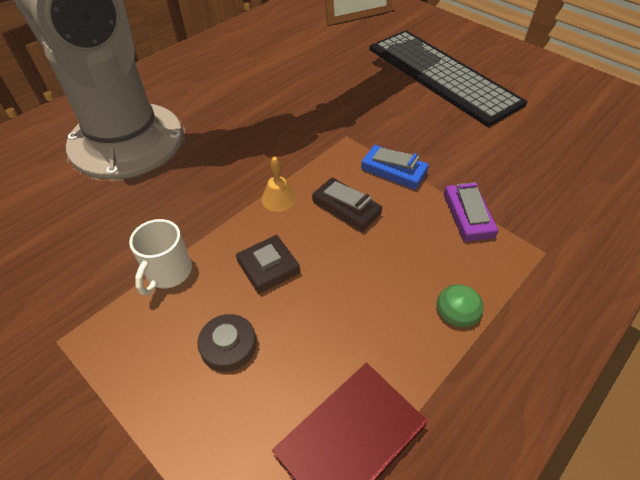

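The top view shows the black rocker at about (267,292) with its ridge near (264,270), towards the upper end. The lamp key is at (456,260) and the fan key at (377,296). The bell is at (306,354), and the blue and purple switches are look-alikes.

Run:
```python
from h import *
z=np.load('top0.npz');P=z['P'];im=z['im']
for n,(u,v) in dict(ridge=(264,270),plateC=(266,292),plateLow=(266,312),lamp=(456,260),fan=(377,296),bell=(306,357),bellrim=(306,340),mug=(450,372),pw=(291,139),desk=(330,200),blue=(186,292)).items():
    print(n,np.median(P[v-1:v+2,u-1:u+2].reshape(-1,3),0).round(4))
X=P.reshape(-1,3)
def box(u0,u1,v0,v1,lo,hi):
    Q=P[v0:v1,u0:u1].reshape(-1,3);Q=Q[(Q[:,2]>lo)&(Q[:,2]<hi)]
    r=cv2.minAreaRect((Q[:,:2]*1000).astype(np.float32));print(len(Q),Q.mean(0).round(4),r)
box(243,292,250,333,.018,.06)   # housing
box(243,292,250,333,.044,.06)   # ridge
box(425,485,230,290,.018,.06); box(425,485,230,290,.033,.045)
box(345,408,262,326,.018,.06)
c=cv2.resize(im[245:335,235:305],None,fx=6,fy=6,interpolation=cv2.INTER_CUBIC);cv2.imwrite('pics/crop.png',c[...,::-1])
```

```text
ridge [0.5079 0.1733 0.0442]
plateC [0.4702 0.1703 0.0384]
plateLow [0.4358 0.1709 0.035 ]
lamp [ 0.5238 -0.1562  0.0367]
fan [ 0.4627 -0.0199  0.0378]
bell [0.3669 0.1007 0.0848]
bellrim [0.3853 0.1027 0.0164]
mug [ 0.3263 -0.1511  0.0056]
pw [0.7349 0.1273 0.0414]
desk [ 6.332e-01  5.950e-02 -1.000e-04]
blue [0.4704 0.3081 0.0382]
2337 [0.4694 0.1712 0.0315] ((468.9173278808594, 172.3072052001953), (118.58222198486328, 60.24298858642578), 2.9123504161834717)
167 [0.5    0.173  0.0469] ((495.7046813964844, 172.63824462890625), (27.456268310546875, 34.42356491088867), 4.998474597930908)
1780 [ 0.525  -0.1557  0.0279] ((525.1754150390625, -156.87420654296875), (81.28044128417969, 82.77086639404297), 29.268678665161133)
322 [ 0.5254 -0.1567  0.0378] ((525.6038208007812, -157.09048461914062), (35.283241271972656, 31.08717155456543), 89.74694061279297)
2056 [ 0.4633 -0.018   0.0279] ((462.9949035644531, -18.628482818603516), (80.03169250488281, 78.54011535644531), 74.98621368408203)
```

View pics/crop.png

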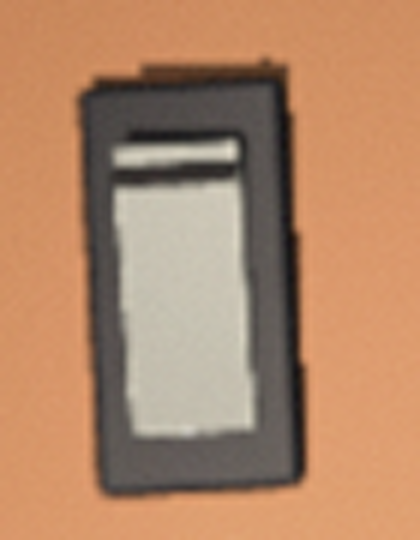

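The ridge is at about crop (175,174), which puts it near world (0.502, 0.174) towards the +x end. That agrees with the housing centre (0.469, 0.172) plus 33 mm. The sizes and heights match the given ones. I'll move above it with the fingers closed.

Call:
step_arm(
  moves=[
    [-451, -394, 90, 0, 0, 0, 0],
    [-451, -394, 90, 0, 0, 0, 0],
    [-451, -394, 90, 0, 0, 0, 0],
    [-451, -394, 90, 0, 0, 0, 0],
    [-451, -394, 90, 0, 0, 0, 0],
    [-451, -394, 90, 0, 0, 0, 0],
    [-451, -394, 90, 0, 0, 0, 0],
    [-451, -394, 90, 0, 0, 0, 0],
  ],
)

```text
clock: 0.9
tcp_pos: [0.3829, 0.3368, 0.1715]
orientation: [-0.349, -3.122, 0.0]
contact_force: [0.6, 0.3, 0.5]
grip_width: -0.0002
gripper_force: 0.0
```

Call:
step_arm(
  moves=[
    [-152, -132, 70, 0, 0, 0, 0],
    [-152, -132, 70, 0, 0, 0, 0],
    [-152, -132, 70, 0, 0, 0, 0],
    [-152, -132, 70, 0, 0, 0, 0],
    [-152, -132, 70, 0, 0, 0, 0],
    [-152, -132, 70, 0, 0, 0, 0],
    [-152, -132, 70, 0, 0, 0, 0],
    [-152, -132, 70, 0, 0, 0, 0],
  ],
)

```text
clock: 1.7
tcp_pos: [0.5004, 0.1787, 0.1023]
orientation: [-0.344, -3.123, -0.002]
contact_force: [-0.3, 0.4, 1.0]
grip_width: -0.0006
gripper_force: 0.0
```

Run:
```python
from bench import r
from h import *
o=r.get_obs();print(o['tcp_pos'],o['contact_force'],o['joints'])
M=R.from_rotvec(o['orientation']).as_matrix();print(M.round(3).tolist())
print('to ridge, tool mm',(M.T@(np.array([.503,.174,.060])-o['tcp_pos'])*1000).round(1))
f=r.grab_frame('scene');cv2.imwrite('pics/s1.png',cv2.resize(f['image'][100:280,240:480],None,fx=3,fy=3)[...,::-1])
```

```text
[0.50040553 0.17871176 0.10226923] [-0.33272086  0.41846256  1.00478195] [-0.60960401  0.41317941  0.18589922  2.02141936 -0.11503986  0.71607036
  0.99914745]
[[-0.976, 0.218, 0.0], [0.218, 0.976, 0.001], [0.0, 0.001, -1.0]]
to ridge, tool mm [-3.6 -4.1 42.3]
```

View pics/s1.png

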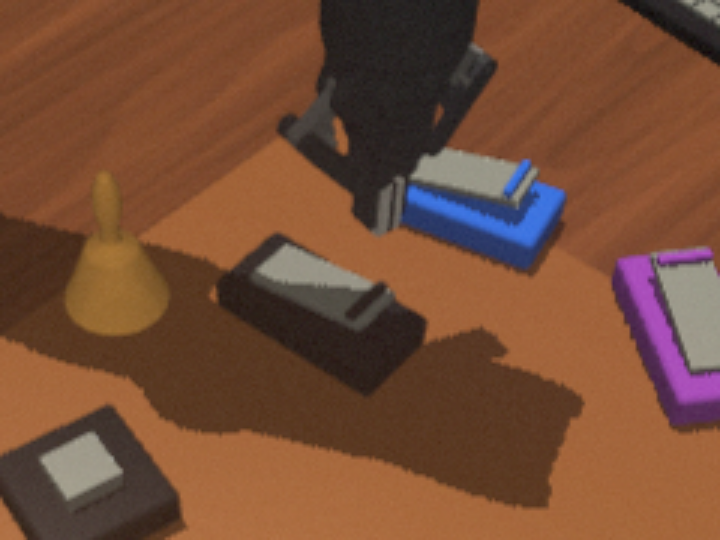

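The crop shows the closed fingertips at (385,230), above the ridge at (365,300) on the right-hand end of the black rocker. The bell is well clear. I'll go down to 55 mm.

Call:
step_arm(
  moves=[
    [-4, -4, 20, 0, 0, 0, 0],
    [-4, -4, 40, 0, 0, 0, 0],
    [-4, -4, 46, 0, 0, 0, 0],
    [-4, -4, 46, 0, 0, 0, 0],
    [-4, -4, 46, 0, 0, 0, 0],
  ],
)

```text
clock: 2.25
tcp_pos: [0.5045, 0.1724, 0.0566]
orientation: [0.348, 3.122, 0.001]
contact_force: [0.2, 0.6, 0.3]
grip_width: 0.0
gripper_force: 0.0
```

Call:
step_arm(
  moves=[
    [1, 1, 3, 0, 0, 0, 0],
    [1, 1, 5, 0, 0, 0, 0],
    [1, 1, 7, 0, 0, 0, 0],
    [1, 1, 9, 0, 0, 0, 0],
    [1, 1, 11, 0, 0, 0, 0],
    [1, 1, 13, 0, 0, 0, 0],
    [1, 1, 15, 0, 0, 0, 0],
    [1, 1, 15, 0, 0, 0, 0],
  ],
)

```text
clock: 3.05
tcp_pos: [0.5036, 0.1728, 0.0407]
orientation: [-0.349, -3.122, 0.0]
contact_force: [0.9, 0.8, 1.8]
grip_width: 0.0001
gripper_force: 1.1
```

Call:
step_arm(
  moves=[
    [0, 0, 1, 0, 0, 0, 0],
    [0, 0, 2, 0, 0, 0, 0],
    [0, 0, 2.5, 0, 0, 0, 0],
    [0, 0, 2.5, 0, 0, 0, 0],
  ],
)

```text
clock: 3.45
tcp_pos: [0.5037, 0.1728, 0.0386]
orientation: [0.349, 3.122, 0.0]
contact_force: [0.8, -0.1, 5.6]
grip_width: 0.0001
gripper_force: 3.0
```

Call:
step_arm(
  moves=[
    [0, 0, 0.5, 0, 0, 0, 0],
    [0, 0, 1, 0, 0, 0, 0],
    [0, 0, 1, 0, 0, 0, 0],
  ],
)

```text
clock: 3.75
tcp_pos: [0.5037, 0.1728, 0.0382]
orientation: [0.35, 3.122, 0.001]
contact_force: [-0.9, -0.3, 12.6]
grip_width: -0.0004
gripper_force: 6.5
```

The force has risen to 12.6 N at z = 38.2 mm, so the rocker is on its stop. I'll lift straight up.

Call:
step_arm(
  moves=[
    [0, 0, -3, 0, 0, 0, 0],
    [0, 0, -15, 0, 0, 0, 0],
    [0, 0, -45, 0, 0, 0, 0],
    [0, 0, -85, 0, 0, 0, 0],
    [0, 0, -95, 0, 0, 0, 0],
    [0, 0, -95, 0, 0, 0, 0],
  ],
)

```text
clock: 4.35
tcp_pos: [0.5041, 0.1732, 0.1341]
orientation: [0.349, 3.12, 0.003]
contact_force: [-0.1, 0.8, -0.3]
grip_width: 0.0001
gripper_force: 0.0
```

Run:
```python
from bench import r
from h import *
o=r.get_obs();print(o['tcp_pos'],o['contact_force'])
M=R.from_rotvec(o['orientation']).as_matrix()
print('to lamp, tool mm',(M.T@(np.array([.5253,-.157,.130])-o['tcp_pos'])*1000).round(1))
f=r.grab_frame('scene');cv2.imwrite('pics/s2.png',cv2.resize(f['image'][100:280,240:480],None,fx=3,fy=3)[...,::-1])
```

```text
[0.50407215 0.17319074 0.13411893] [-0.07753206  0.80827154 -0.28947356]
to lamp, tool mm [ -93.6 -317.4    3.6]
```

View pics/s2.png

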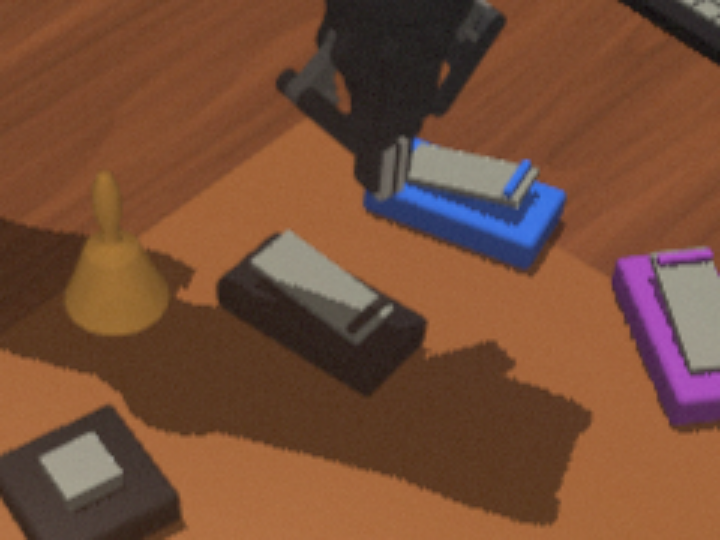

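The ridge end, around (370,315), is now down. The other end, around (285,240), is raised, and the housing has not moved. Next I'll move over the lamp.

Call:
step_arm(
  moves=[
    [-94, -317, 4, 0, 0, 0, 0],
    [-94, -317, 4, 0, 0, 0, 0],
    [-94, -317, 4, 0, 0, 0, 0],
    [-94, -317, 4, 0, 0, 0, 0],
    [-94, -317, 4, 0, 0, 0, 0],
    [-94, -317, 4, 0, 0, 0, 0],
    [-94, -317, 4, 0, 0, 0, 0],
    [-94, -317, 4, 0, 0, 0, 0],
  ],
)

```text
clock: 5.2
tcp_pos: [0.5229, -0.1628, 0.1267]
orientation: [-0.362, -3.118, 0.004]
contact_force: [0.2, -0.3, -1.1]
grip_width: -0.0001
gripper_force: 0.0
```

Run:
```python
from bench import r
from h import *
o=r.get_obs();print(o['tcp_pos'],o['contact_force'],o['joints'],o['qvel'].round(3) if hasattr(o['qvel'],'round') else o['qvel'])
M=R.from_rotvec(o['orientation']).as_matrix()
print('to lamp, tool mm',(M.T@(np.array([.5253,-.157,.046])-o['tcp_pos'])*1000).round(1))
```

```text
[ 0.52293913 -0.16284108  0.12665043] [ 0.18981089 -0.29568877 -1.08158377] [-0.04629891  0.40788447  0.29200239  1.97111257 -0.15765521  0.78717625
  1.67480611] [-0.06  -0.012 -0.065  0.022 -0.015  0.006 -0.054]
to lamp, tool mm [-1.2  6.5 80.6]
```

Call:
step_arm(
  moves=[
    [0, 0, 20, 0, 0, 0, 0],
    [0, 0, 40, 0, 0, 0, 0],
    [0, 0, 50, 0, 0, 0, 0],
    [0, 0, 50, 0, 0, 0, 0],
  ],
)

```text
clock: 5.6
tcp_pos: [0.5232, -0.1559, 0.0761]
orientation: [-0.347, -3.117, -0.001]
contact_force: [-0.0, -0.5, -0.2]
grip_width: -0.0002
gripper_force: 0.0
```

Call:
step_arm(
  moves=[
    [-2, -1, 15, 0, 0, 0, 0],
    [-2, -1, 30, 0, 0, 0, 0],
    [-2, -1, 33, 0, 0, 0, 0],
    [-2, -1, 33, 0, 0, 0, 0],
  ],
)

```text
clock: 6.0
tcp_pos: [0.5262, -0.1584, 0.0445]
orientation: [-0.349, -3.12, -0.0]
contact_force: [1.0, -0.7, 0.5]
grip_width: 0.0002
gripper_force: 0.0
```

Run:
```python
from bench import r
from h import *
o=r.get_obs();print(o['tcp_pos'],o['contact_force'])
f=r.grab_frame('scene');cv2.imwrite('pics/s3.png',cv2.resize(f['image'][230:400,130:330],None,fx=3.5,fy=3.5)[...,::-1])
```

```text
[ 0.52623434 -0.15840845  0.04449408] [ 0.96264905 -0.65351545  0.49010881]
```

View pics/s3.png

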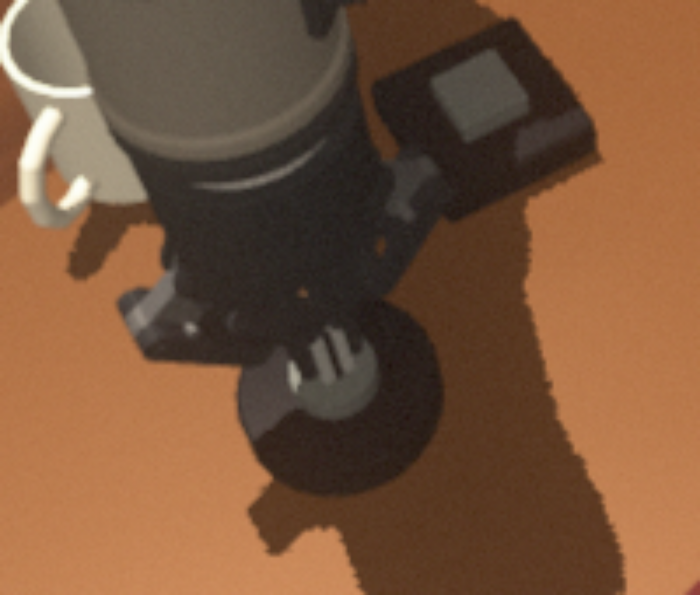

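The crop shows the fingertips at (335,365), over the round key at (335,375). The fan switch at (480,95) is clear. I'll press gently.

Call:
step_arm(
  moves=[
    [0, 0, 3, 0, 0, 0, 0],
    [0, 0, 5, 0, 0, 0, 0],
    [0, 0, 7, 0, 0, 0, 0],
    [0, 0, 9, 0, 0, 0, 0],
    [0, 0, 11, 0, 0, 0, 0],
    [0, 0, 12, 0, 0, 0, 0],
    [0, 0, 12, 0, 0, 0, 0],
  ],
)

```text
clock: 6.75
tcp_pos: [0.5271, -0.1586, 0.0335]
orientation: [0.349, 3.122, 0.0]
contact_force: [-0.7, 1.2, 5.0]
grip_width: -0.0
gripper_force: 2.4
```

Call:
step_arm(
  moves=[
    [0, 0, 1, 0, 0, 0, 0],
    [0, 0, 2, 0, 0, 0, 0],
    [0, 0, 2, 0, 0, 0, 0],
  ],
)

```text
clock: 7.05
tcp_pos: [0.5271, -0.1586, 0.032]
orientation: [0.349, 3.122, 0.001]
contact_force: [-2.5, 0.8, 10.2]
grip_width: 0.0004
gripper_force: 5.3
```

The force is 10 N at z = 32.0 mm, so the key is fully down. I'll release it, rise and let it settle.

Call:
step_arm(
  moves=[
    [0, 0, -3, 0, 0, 0, 0],
    [0, 0, -10, 0, 0, 0, 0],
    [0, 0, -30, 0, 0, 0, 0],
    [0, 0, -75, 0, 0, 0, 0],
    [0, 0, -120, 0, 0, 0, 0],
    [0, 0, -130, 0, 0, 0, 0],
    [0, 0, -130, 0, 0, 0, 0],
    [0, 0, -130, 0, 0, 0, 0],
  ],
)

```text
clock: 7.85
tcp_pos: [0.526, -0.1582, 0.1603]
orientation: [-0.349, -3.121, -0.0]
contact_force: [0.7, 0.3, -0.3]
grip_width: -0.0003
gripper_force: 0.0
```

Run:
```python
from bench import r
from h import *
f=r.grab_frame('scene');P=cloud(f);P0=np.load('scene0.npz')['P']
for n,(x,y) in dict(ridge=(.503,.174),lamp=(.5253,-.157),fan=(.463,-.019)).items():
    for Q in(P0,P):
        Q=Q.reshape(-1,3);k=(np.hypot(Q[:,0]-x,Q[:,1]-y)<.008)&(Q[:,2]<.06);print(n,k.sum(),np.median(Q[k,2]).round(4) if k.any() else None)
o=r.get_obs();print(o['clock'],o['tcp_pos'],o['contact_force'])
cv2.imwrite('pics/s4.png',f['image'][...,::-1])
```

```text
ridge 55 0.0453
ridge 44 0.0357
lamp 87 0.0371
lamp 93 0.0371
fan 60 0.038
fan 61 0.038
7.9 [ 0.52566524 -0.15813228  0.15974705] [-0.14612017 -0.37018481 -0.06579836]
```

View pics/s4.png

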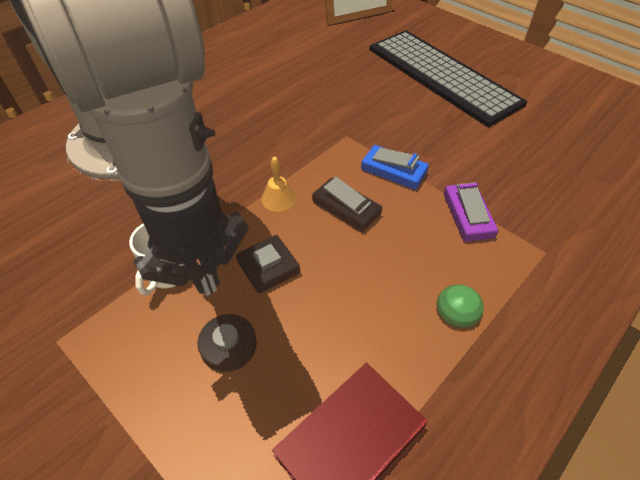

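The rocker at (347,203) is down, and the lamp key at (225,337) is back up. Nothing else has moved, and the hand is 160 mm above the desk.

```bash
python3 -c "
from bench import r
print(r.hand_in())"
```

```text
the job is handed in; nothing more can be done
None
```

The job is handed in: the shutter rocker is pressed down, the lamp key was pressed fully and sprang back up, the fan switch was not touched, and the hand is clear; no verdict was returned.

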